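# Put the loose clipper guards away in their tray, teeth to the yellow edge

## Robot

A 7-joint arm with a two-finger parallel gripper is mounted at the origin on the work surface. World frame = base frame: x ahead of the robot, y to its left, z up, the work surface at z = 0. Lengths are in m, angles in rad, forces in N, time in s.
With the tool pointing down it reaches from about 0.4 to 0.925 m from the base axis. Payload 4.1 kg.
Tool frame: the origin (TCP) lies on the front face of the gripper's body, between the roots of the fingers; the fingertips stand 73 mm ahead of it and the grasp point (between the pads) lies 54 mm ahead of it (robot.tips_ahead is the distance from the TCP to the fingertips, in m); z points along the fingers, y is the line along which they close (so a half turn about z gives the same grasp; the last joint's range is limited). The gripper opens to 85 mm and grips with 20 to 120 N. Pads are 22 mm wide; open, the fingers measure 114 mm over their backs; the gripper's body (76 mm by 85 mm) begins 54 mm behind the grasp point. The pads swing forward as they close: fully open they stand 13 mm farther back than shut.
Start: joints at [1.092, 0.398, 0.045, 1.537, -0.019, 1.207, -0.051], TCP at [0.241, -0.604, 0.304] pointing down, gripper open.
Joint ranges: [-2.82, 2.82], [-0.49, 2.23], [-1.37, 1.46], [0, 2.46], [-1.36, 4.5], [0.23, 2], [-2.94, 2.94]. Speed limits (rad/s): [2.57, 2.57, 3.14, 3.14, 3.14, 3.14, 3.14].

## Interface

Orientations are given as [roll, pitch, yaw] about the fixed x, y, z axes, in that order (R = Rz(yaw) Ry(pitch) Rx(roll)).
In Python, from station import robot gives the robot as it stands. Calls block until the motion is done:
- robot.goto(position, orientation): joint-space move of the TCP to a pose.
- robot.move_linear(position, feed=0.15, ori=None): straight line of the TCP; ori=None keeps the orientation; feed is the mean speed in m/s.
- robot.set_joints(angles): joint-space move.
- robot.move_gripper(opening): opening from 0.0 (shut) to 1.0 (fully open); the grip force is fixed at half the most; returns when the fingers have stopped.
- robot.dwell(seconds).
- robot.inverse_kinematics(position, orientation): joint angles nearest the present ones, or None.
- robot.state(): the state.
- robot.snapshot(name): name is "scene" or "top"; returns the picture (480x640x3 uint8, red, green, blue); there is no depth.
- robot.get_calibration(name): a dict with "mtx" (3x3 intrinsics, pixels), "extrinsics" (4x4, takes a point from camera to world coordinates). Camera axes: x right, y up, looking along -z (the intrinsics and any distortion apply to the point x, -y, -z); pixel columns grow to the right and rows downward; lengths in m; the calibration is good to about 2 mm. A picture is of the moment at which its call begins. get_calibration takes no time and is no camera call.
A pose or a line that the arm cannot do raises robot.PlanningError and nothing moves.
- robot.sign_off(): hands the job in; it is judged then, once.
The state is a dict: "t": time; "q": joint angles; "qvel": joint speeds; "joint_efforts": joint torques, N m; "tcp_pos": TCP position; "ee_rot": TCP orientation; "contact_force": force on the tool from outside, world axes, zero at the start; "ft_torque": the same for the moment, N m; "opening": opening from 0.0 (shut) to 1.0 (fully open); "gripper_force": force on a finger pad.
Only numpy, scipy, OpenCV 4.12 (cv2) and the standard library are available. Lean on these libraries where they do the work, as an engineer would, in place of code of your own. Each camera call takes 0.05 s, during which the arm holds its last target. There are 200 camera calls.

## Task

Put the orange and the green clipper guard away in the two empty bays of the grey guard tray, one to a bay (either one in either bay), each lying flat on the bay floor inside its walls, square to the bay, with its teeth pointing to the tray's yellow edge like the black guard already there. Leave the black guard where it is, and let go of everything at the end.

Things in the scene. Friction and masses are not known exactly. Their poses are not given: they have to be found in the camera images.
- tray: Fixed grey tray 104 x 256 mm: yellow strip (16 wide) along one long edge, 3 white-floored bays. Origin: table level, middle of yellow outer edge; x points out over the yellow edge, y along it, z up. Floors 4 mm, walls 10 mm above table. Bays 84 (x) x 80 (y) inside, centres x=-58, y=-84, 0, 84; middle one taken by black. Guard centred, teeth to yellow: its point at x=-71, z=18.
- guard_orange (a point): Orange clipper guard, 54 x 44 mm, about 30 g, flat underside: a solid block 28 long, 44 wide, 28 tall with a grey window on top, then a row of teeth sloping down 26 mm farther out. Point: block's centre, 14 mm above the underside; grip there across the 44 mm. x towards the teeth, y across, z up. Starts flat on the table, any way round.
- guard_green (a point): Green clipper guard, 54 x 44 mm, about 30 g, flat underside: a solid block 28 long, 44 wide, 28 tall with a grey window on top, then a row of teeth sloping down 26 mm farther out. Point: block's centre, 14 mm above the underside; grip there across the 44 mm. x towards the teeth, y across, z up. Starts flat on the table, any way round. (A blue one there is not part of the job.)
- guard_black (a point): Black clipper guard, 54 x 44 mm, about 30 g, flat underside: a solid block 28 long, 44 wide, 28 tall with a grey window on top, then a row of teeth sloping down 26 mm farther out. Point: block's centre, 14 mm above the underside; grip there across the 44 mm. x towards the teeth, y across, z up. Loose in the middle bay, teeth to yellow.
Things that resemble listed ones, but are neither listed nor needed, are in the scene too. Of the things that look like the part that bears guard_orange, the largest one is meant.

How it is judged:
At the end, for the whole second after the job is handed in: Orange and green guard each lie flat (6 degrees) on the floor of an outer bay, block centre within 19 mm (tray x) and 20 mm (y) of its place, lined up to 17 degrees with teeth towards the yellow edge; the black guard lies flat within 12 mm of where it was ((y of guard_orange in the frame of tray between -0.104 and -0.064 m or y of guard_orange in the frame of tray between 0.064 and 0.104 m) and x of guard_orange in the frame of tray between -0.09 and -0.052 m and z of each of guard_orange, guard_green, guard_black in the frame of tray below 0.0215 m and angle between each of guard_orange, guard_green, guard_black's own z axis and vertical below 0.1 rad and angle between the x axis of each of guard_orange, guard_green and the x axis of tray, either way round below 0.3 rad and x of tray in the frame of guard_orange above 0 m and (y of guard_green in the frame of tray between -0.104 and -0.064 m or y of guard_green in the frame of tray between 0.064 and 0.104 m) and x of guard_green in the frame of tray between -0.09 and -0.052 m and x of tray in the frame of guard_green above 0 m and distance of guard_black from where it was at the start of the episode below 0.012 m); the robot touches nothing.
It also fails if it takes over 64 s, if anything falls off the work surface, if the arm or the gripper's body presses on something with over 40 N, if the wrist force passes 120 N, or if a joint passes its speed limit or range.

## Working session

There is one attempt and no reset: what is moved stays moved. The work goes in short steps, each a Python script; the robot and the scene stay as the last script left them, time stands still between calls to the robot, and variables do not carry over. Pictures are saved under pics/ and viewed, at most 10 in all, crops included, and the job is handed in when it is done.

```bash
mkdir -p pics
python3 - <<'E'
from station import robot
import cv2,numpy as np
for n in ("scene","top"):
    im=robot.snapshot(n); cv2.imwrite(f"pics/{n}0.png",im[:,:,::-1])
    c=robot.get_calibration(n); print(n,c)
s=robot.state(); print(s)
E
```

```text
scene {'mtx': array([[444.04125945,   0.        , 320.58866827],
       [  0.        , 444.04125945, 244.4983999 ],
       [  0.        ,   0.        ,   1.        ]]), 'extrinsics': array([[-0.76238121, -0.51649637,  0.38987998,  0.83126026],
       [ 0.64688751, -0.59182743,  0.48091252,  0.33566588],
       [-0.0176479 ,  0.61884716,  0.78531315,  0.68032462],
       [ 0.        ,  0.        ,  0.        ,  1.        ]])}
top {'mtx': array([[582.67097989,   0.        , 318.9084252 ],
       [  0.        , 582.67097989, 242.96460941],
       [  0.        ,   0.        ,   1.        ]]), 'extrinsics': array([[ 3.27390685e-03,  9.93169493e-01, -1.16634642e-01,
         4.07363846e-01],
       [-9.99774455e-01,  8.03378473e-04, -2.12224893e-02,
        -7.56653125e-02],
       [-2.09838272e-02,  1.16677816e-01,  9.92948119e-01,
         1.08777231e+00],
       [ 0.00000000e+00,  0.00000000e+00,  0.00000000e+00,
         1.00000000e+00]])}
{'t': 0.1, 'q': array([ 1.09200257,  0.39915258,  0.04503104,  1.53772795, -0.01871736,
        1.2069039 , -0.05068633]), 'qvel': array([-3.05527265e-04,  7.99786023e-05,  1.60984338e-03, -3.50818418e-03,
        6.78744522e-04,  3.65023371e-04,  8.33217778e-04]), 'joint_efforts': array([ 4.32018176e-03, -4.76259148e+01,  1.37065083e+00, -2.54950243e+01,
        1.20729615e-02,  5.08294237e-03,  9.82439389e-06]), 'tcp_pos': array([ 0.24085324, -0.60326639,  0.30295639]), 'ee_rot': array([-3.13982563e+00,  1.05624704e-04,  3.79918672e-01]), 'contact_force': array([ 0.98752226, -0.06759365,  0.30894387]), 'ft_torque': array([ 0.01513791,  0.0038761 , -0.01782974]), 'gripper_force': 0.0, 'opening': 0.9960172048628231}
```

View pics/top0.png

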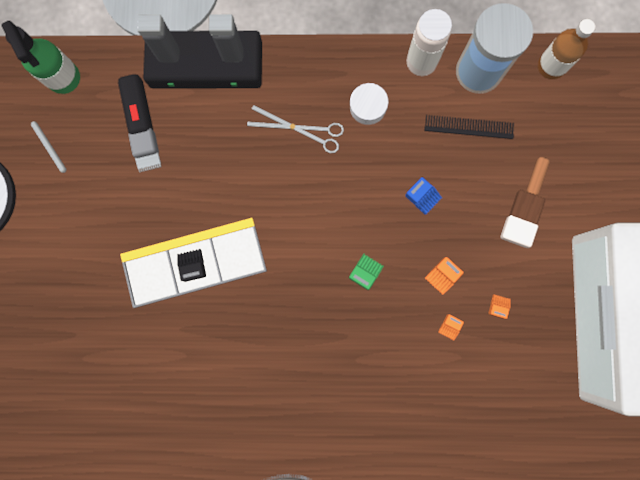

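View pics/scene0.png

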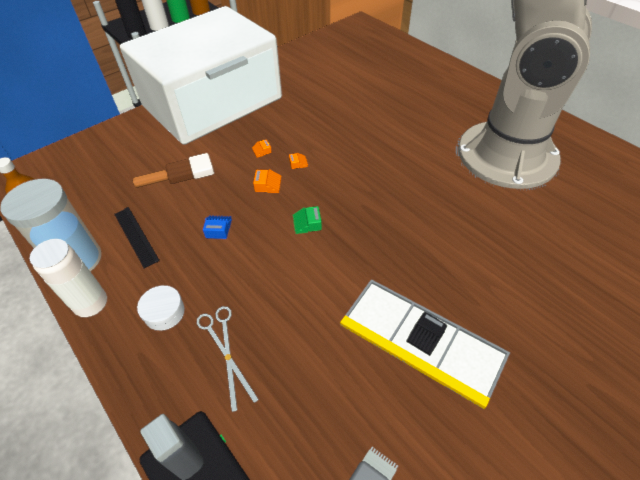

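The top view shows the tray around (193,262) with its yellow edge up. Green is at (366,271), the large orange at (444,275), two small orange decoys at (451,327) and (500,306), and blue at (424,195). I'll zoom in to settle tooth directions and measure.

```bash
cat > h.py <<'E'
import cv2,numpy as np
from station import robot
def ray(n,uv,z):
    c=robot.get_calibration(n);K=c["mtx"];T=c["extrinsics"]
    uv=np.atleast_2d(np.asarray(uv,float))
    d=np.c_[(uv[:,0]-K[0,2])/K[0,0],-(uv[:,1]-K[1,2])/K[1,1],-np.ones(len(uv))]@T[:3,:3].T
    o=T[:3,3]; return (o+d*((z-o[2])/d[:,2])[:,None])[:,:2]
def mask(im,lo,hi):
    return cv2.inRange(cv2.cvtColor(im,cv2.COLOR_RGB2HSV),lo,hi)
COL=dict(orange=((5,150,120),(16,255,255)),green=((55,100,60),(80,255,255)),yellow=((22,150,120),(32,255,255)))
def blobs(im,c,amin=60):
    cs,_=cv2.findContours(mask(im,*COL[c]),cv2.RETR_EXTERNAL,cv2.CHAIN_APPROX_NONE)
    return sorted([k[:,0] for k in cs if cv2.contourArea(k)>amin],key=lambda k:-cv2.contourArea(k.reshape(-1,1,2)))
E
python3 - <<'E'
from h import *
im=cv2.imread("pics/top0.png")[:,:,::-1].copy()
sc=cv2.imread("pics/scene0.png")[:,:,::-1].copy()
for c in COL:
    for k in blobs(im,c)[:5]:
        r=cv2.minAreaRect(ray("top",k,0.0).astype(np.float32)); print(c,k.mean(0).round(),len(k),np.round(r[0],3),np.round(r[1],3),round(r[2],1))
def crop(a,x,y,w,h,s): return cv2.resize(a[y:y+h,x:x+w],None,fx=s,fy=s,interpolation=cv2.INTER_CUBIC)
A=crop(im,340,245,133,50,6); B=crop(sc,240,160,100,80,4)
C=crop(im,115,210,160,100,2.5)
o=np.zeros((300+320,800,3),np.uint8); o[:300,:798]=A; o[300:620,:400]=B; o[300:550,400:800]=C
cv2.imwrite("pics/z0.png",o[:600,:,::-1])
E
```

```text
orange [444. 275.] 83 [ 0.475 -0.285] [0.047 0.061] 44.7
orange [451. 326.] 68 [ 0.38  -0.296] [0.036 0.041] 62.4
orange [500. 306.] 75 [ 0.418 -0.387] [0.037 0.039] 74.3
orange [565.  37.] 56 [ 0.94  -0.529] [0.022 0.046] 45.1
green [41. 59.] 125 [0.9   0.492] [0.074 0.074] 67.1
green [366. 271.] 86 [ 0.481 -0.14 ] [0.044 0.053] 57.3
green [70. 83.] 79 [0.851 0.438] [0.029 0.064] 50.0
```

View pics/z0.png

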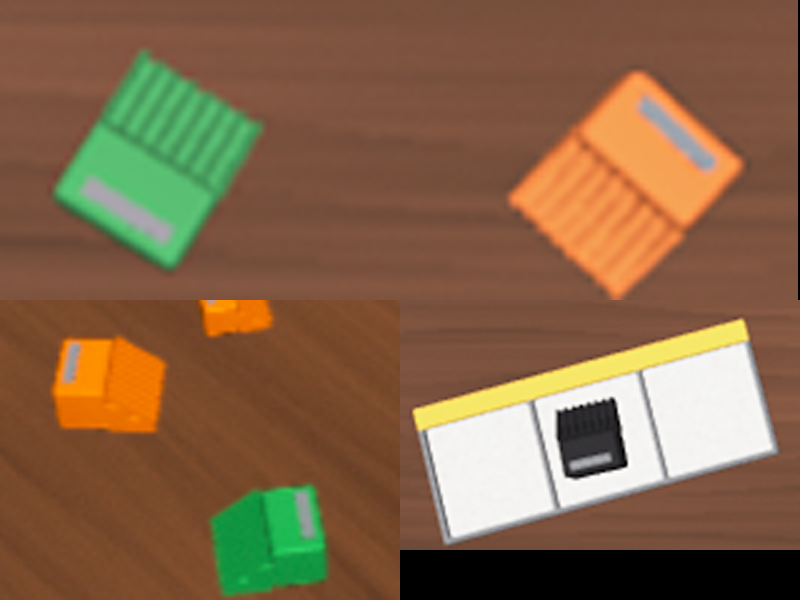

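Both guards' teeth are clear: green's point up-right in the top image and orange's down-left, each with its window at the rear of the block. Next I'll measure the block tops from their corners at z=28 mm and the bays from the white floors at z=4 mm.

```bash
cat >> h.py <<'E'
def tray(im,n="top"):
    m=mask(im,(0,0,190),(180,40,255)); x0,y0,x1,y1=(115,210,275,310) if n=="top" else (335,275,515,410)
    z=np.zeros_like(m); z[y0:y1,x0:x1]=m[y0:y1,x0:x1]; z=cv2.erode(z,np.ones((2,2),np.uint8)) if 0 else z
    cs,_=cv2.findContours(z,cv2.RETR_EXTERNAL,cv2.CHAIN_APPROX_NONE)
    out=[]
    for k in cs:
        if cv2.contourArea(k)>300:
            r=cv2.minAreaRect(ray(n,k[:,0],0.004).astype(np.float32)); out.append((np.round(r[0],4),np.round(r[1],4),round(r[2],1)))
    return sorted(out,key=lambda r:-r[0][1])
E
python3 - <<'E'
from h import *
im=cv2.imread("pics/top0.png")[:,:,::-1].copy()
sc=cv2.imread("pics/scene0.png")[:,:,::-1].copy()
for n,a in (("top",im),("scene",sc)):
    for t in tray(a,n): print(n,t)
    hsv=cv2.cvtColor(a,cv2.COLOR_RGB2HSV); m=cv2.inRange(hsv,(22,110,120),(33,255,255))
    k=max(cv2.findContours(m,0,1)[0],key=cv2.contourArea)[:,0]
    for z in (0.004,.010):
        r=cv2.minAreaRect(ray(n,k,z).astype(np.float32)); print(n,"yellow",z,r, cv2.boxPoints(r).round(3).tolist())
G={"green":[(57,191),(171,266),(218,192),(105,122)],"orange":[(743,163),(638,70),(580,131),(685,232)]} # rear,rear,front,front
for c,p in G.items():
    P=ray("top",(np.array(p)+.5)/6-.5+[340,245],.028)
    f=P[2:].mean(0)-P[:2].mean(0)
    lat=P[0]-P[1]; th=np.arctan2(f[1],f[0]); th2=np.arctan2(lat[1],lat[0])
    print(c,"ctr",P.mean(0).round(4),"sizes",[round(float(np.linalg.norm(P[i]-P[(i+1)%4])),4) for i in range(4)],"yaw",round(th,3),"lat",round(th2,3))
# scene check: window blob centroid at z=.028
for c in G:
    for k in blobs(sc,c)[:3]:
        r=cv2.minAreaRect(ray("scene",k,.014).astype(np.float32)); print("scene",c,k.mean(0).round(),np.round(r[0],3),np.round(r[1],3),r[2])
E
```

```text
top (array([0.4693, 0.2623]), array([0.0846, 0.0798]), 15.6)
top (array([0.4919, 0.181 ]), array([0.0847, 0.0801]), 15.7)
top (array([0.5146, 0.0999]), array([0.0847, 0.0807]), 15.3)
top yellow 0.004 ((0.5409353375434875, 0.19607305526733398), (0.016400864347815514, 0.2571042776107788), 15.59553337097168) [[0.49799999594688416, 0.3179999887943268], [0.5680000185966492, 0.07000000029802322], [0.5830000042915344, 0.07400000095367432], [0.5139999985694885, 0.32199999690055847]]
top yellow 0.01 ((0.5401958227157593, 0.19456863403320312), (0.01631014794111252, 0.2556809186935425), 15.595544815063477) [[0.49799999594688416, 0.3160000145435333], [0.5669999718666077, 0.0689999982714653], [0.5820000171661377, 0.07400000095367432], [0.5139999985694885, 0.3199999928474426]]
scene (array([0.4666, 0.261 ]), array([0.0802, 0.08  ]), 15.8)
scene (array([0.4892, 0.1804]), array([0.0804, 0.0797]), 15.6)
scene (array([0.5119, 0.0994]), array([0.0804, 0.0794]), 15.7)
scene yellow 0.004 ((0.5386331081390381, 0.19374272227287292), (0.02099950984120369, 0.25880855321884155), 15.790797233581543) [[0.493000
[... 296 characters left out ...]
999918937683, 0.3160000145435333], [0.5659999847412109, 0.0689999982714653], [0.5860000252723694, 0.07400000095367432], [0.515999972820282, 0.32100000977516174]]
green ctr [ 0.4702 -0.1325] sizes [0.0411, 0.0266, 0.0401, 0.0256] yaw -0.589 lat 0.989
orange ctr [ 0.4838 -0.2906] sizes [0.0418, 0.0258, 0.0434, 0.0275] yaw 2.404 lat -2.309
scene green [307. 220.] [ 0.48 -0.14] [0.066 0.054] 58.21103286743164
scene green [178.  10.] [ 0.215 -1.139] [0.175 0.062] 67.77983093261719
scene orange [331. 320.] [ 0.567 -0.131] [1.178 0.321] 86.59259033203125
scene orange [423. 113.] [ 0.039 -0.283] [1.366 0.511] 69.3941879272461
scene orange [490. 281.] [ 0.345 -0.018] [0.131 0.977] 0.08739201724529266
```

```bash
cat >> h.py <<'E'
pi=np.pi
TY=0.272
PICK={"green":(0.4702,-0.1325,-0.585),"orange":(0.4838,-0.2906,2.404)}
PLACE={"green":(0.5021,0.0964,TY),"orange":(0.4568,0.2588,TY)}
E
python3 - <<'E'
from h import *
print("tips",robot.tips_ahead)
for c in PICK:
    for k in (0,pi,-pi):
        for d in (PICK,PLACE):
            x,y,a=d[c]; q=[robot.inverse_kinematics([x,y,z],[pi,0,a+k]) for z in (.2,.081)]
            print(c,round(k,1),[None if v is None else np.round(v,2).tolist() for v in q])
x,y,a=PICK["green"]
robot.goto([x,y,.18],[pi,0,a]); robot.move_linear([x,y,robot.tips_ahead+.008],.1)
s=robot.state(); print(s["t"],s["tcp_pos"],s["ee_rot"],s["contact_force"])
robot.move_gripper(0.0)
s=robot.state(); print(s["t"],s["opening"],s["gripper_force"],s["contact_force"],robot.tips_ahead)
robot.move_linear([x,y,.18],.2)
s=robot.state(); print(s["t"],s["opening"],s["gripper_force"],s["contact_force"])
E
```

```text
tips 0.0726
green 0 [[0.34, 0.23, -0.17, 2.02, 0.05, 0.89, -2.02], [0.26, 0.41, -0.09, 2.11, 0.06, 0.62, -2.02]]
green 0 [[0.3, 0.32, -0.68, 1.96, 0.25, 0.94, -1.8], [0.21, 0.5, -0.59, 2.04, 0.42, 0.71, -1.95]]
green 3.1 [[0.67, 0.26, -0.55, 2.02, 0.17, 0.91, 1.01], [0.6, 0.45, -0.5, 2.1, 0.34, 0.67, 0.86]]
green 3.1 [[0.55, 0.41, -1.0, 1.96, 0.41, 0.99, 1.19], [0.46, 0.61, -0.92, 2.04, 0.67, 0.82, 0.98]]
green -3.1 [[0.67, 0.26, -0.55, 2.02, 0.17, 0.91, 1.01], [0.6, 0.45, -0.5, 2.1, 0.34, 0.67, 0.86]]
green -3.1 [[0.55, 0.41, -1.0, 1.96, 0.41, 0.99, 1.19], [0.46, 0.61, -0.92, 2.04, 0.67, 0.82, 0.98]]
orange 0 [[0.83, 0.38, -0.45, 1.85, 0.19, 0.96, 1.13], [0.79, 0.54, -0.41, 1.92, 0.31, 0.74, 1.03]]
orange 0 [[0.2, 0.43, -0.99, 1.93, 0.43, 1.01, -2.28], [-0.02, 0.56, -0.72, 2.01, 0.53, 0.77, -2.36]]
orange 3.1 [[0.43, 0.35, 0.05, 1.86, -0.02, 0.94, -1.83], [0.4, 0.52, 0.08, 1.93, -0.06, 0.69, -1.79]]
orange 3.1 [[0.21, 0.44, -1.0, 1.93, 0.44, 1.01, 0.85], [0.15, 0.65, -0.95, 2.01, 0.71, 0.86, 0.64]]
orange -3.1 [[0.43, 0.35, 0.05, 1.86, -0.02, 0.94, -1.83], [0.4, 0.52, 0.08, 1.93, -0.06, 0.69, -1.79]]
orange -3.1 [[0.21, 0.44, -1.0, 1.93, 0.44, 1.01, 0.85], [0.15, 0.65, -0.95, 2.01, 0.71, 0.86, 0.64]]
3.1833 [ 0.4707127  -0.13263664  0.08113538] [-3.14113803e+00 -1.21890108e-03 -5.85068479e-01] [-0.04078783 -0.60784605  0.31034749]
3.65 0.4961531637617803 61.52554750442505 [-0.05695976  0.32264316  6.16658795] 0.0726
4.3 0.4987064184731191 60.8250617980957 [-1.19448228  0.46740109 -0.72205346]
```

Green is gripped: the opening is about 42 mm with force on the pads. Placing it in the near bay.

```bash
cat >> h.py <<'E'
def place(c,a=None):
    x,y,_=PLACE[c]; a=TY if a is None else a
    robot.goto([x,y,.16],[pi,0,a]); robot.move_linear([x,y,.11],.15); robot.move_linear([x,y,robot.tips_ahead+.008+.0045],.05)
    s=robot.state(); print("down",s["t"],s["tcp_pos"],s["ee_rot"],s["contact_force"],s["opening"])
    robot.move_gripper(0.62); robot.dwell(.1); robot.move_linear([x,y,.17],.15)
    s=robot.state(); print("up",s["t"],s["contact_force"],s["opening"])
E
python3 - <<'E'
from h import *
place("green")
robot.move_gripper(1.0)
x,y,a=PICK["orange"]
robot.goto([x,y,.18],[pi,0,a])
print(robot.state()["t"])
for n in ("top","scene"): cv2.imwrite(f"pics/{n}1.png",robot.snapshot(n)[:,:,::-1])
a=cv2.imread("pics/top1.png")[190:390,100:500];b=cv2.imread("pics/scene1.png")[130:430,220:540]
cv2.imwrite("pics/z1.png",np.vstack([cv2.resize(a,(600,300)),np.pad(b,((0,0),(0,280),(0,0)))]))
E
```

```text
down 6.3583 [0.50174194 0.09627674 0.0853384 ] [3.14099228e+00 1.41998832e-03 2.71994391e-01] [-1.87912613 -1.31471423  7.46888859] 0.49786503930203546
up 7.4417 [-0.18507347  1.22402742 -0.68580287] 0.6201302525137659
10.2083
```

View pics/z1.png

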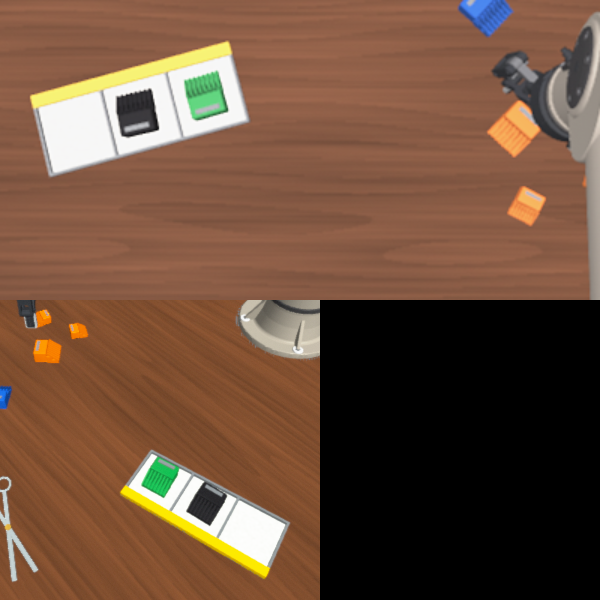

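Green lies square in the right bay at crop (206,95), and black is untouched at (137,112). Orange next.

Run:
```python
from h import *
x,y,a=PICK["orange"]
robot.move_linear([x,y,robot.tips_ahead+.008],.1)
s=robot.state(); print(s["t"],s["tcp_pos"],s["ee_rot"],s["contact_force"])
robot.move_gripper(0.0)
s=robot.state(); print(s["t"],s["opening"],s["gripper_force"],s["contact_force"])
if s["opening"]<.45: raise SystemExit("bad grip")
robot.move_linear([x,y,.18],.2)
print(robot.state()["opening"])
place("orange")
robot.goto([.45,-.15,.3],[pi,0,TY])
for n in ("top","scene"): cv2.imwrite(f"pics/{n}2.png",robot.snapshot(n)[:,:,::-1])
print(robot.state()["t"],tray(robot.snapshot("top")))
a=cv2.imread("pics/top2.png")[200:320,100:300];b=cv2.imread("pics/scene2.png")[265:415,330:530]
cv2.imwrite("pics/z2.png",np.vstack([cv2.resize(a,(500,300)),np.pad(cv2.resize(b,(400,300)),((0,0),(0,100),(0,0)))]))
```

```text
11.45 [ 0.48434963 -0.29080394  0.08126077] [3.14130290e+00 1.38780238e-03 2.40403358e+00] [ 1.17172073 -0.17976615  0.87534017]
11.9167 0.49977631959332575 62.59063124656677 [0.85514505 0.2711654  3.54200691]
0.4950564436625111
down 16.35 [0.45649088 0.25853797 0.0852385 ] [3.14050566e+00 1.13752181e-03 2.71947953e-01] [-2.84895338 -2.04626644  6.62365894] 0.5034206049382997
up 17.4333 [ 0.20490289 -0.63089563 -0.95789675] 0.6230385221029644
19.1167 [(array([0.4689, 0.2617]), array([0.0858, 0.0811]), 15.5), (array([0.503 , 0.1399]), array([0.0858, 0.1663]), 15.6)]
```

View pics/z2.png

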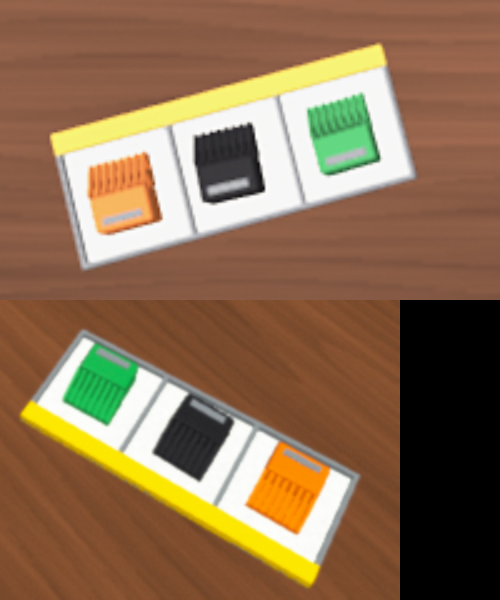

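The picture shows orange in its bay at crop (123,195) and green at (342,135), both flat and square with teeth to the yellow edge. Black is still in place and the arm is clear.

```bash
python3 -c "
from station import robot
robot.dwell(.3); print(robot.sign_off())"
```

```text
the job is handed in; nothing more can be done
None
```

The orange and green guards are in the two outer bays of the tray, flat and square with teeth to the yellow edge, the black guard was left alone, and the job was handed in at about 19 s with no verdict returned.

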